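Book in the test jig, then hold its cover at the balance point

TASK

Pick up the yellow barcode scanner, aim it at the barcode label on the ledge of the test jig and hold it steady there for about a second, then stand it upright back on its round cork pad and let go of it. Then swing the jig's cover (the one with the orange handle bar) up to its balance point, where the heavy red block on it is straight above the hinge so that the cover would fall neither way, and finish while still holding it there. Do not let the cover go over backwards, and leave the spray can, the screwdriver and the white tub alone.

Things in the scene. Friction and masses are not known exactly. Their poses are not given: they have to be found in the camera images.
- scanner: loose yellow barcode scanner, 0.28 kg, 144 mm tall: a black round foot (76 mm across, 12 mm thick), a grey stem 22 mm thick and a yellow head (76 x 36 x 40 mm) whose nose is tipped 45 degrees down. Origin: centre of the foot's underside; z up along the stem, x the horizontal direction in which the head looks
- scanner_grip (a point): centre of the scanner's head, 115 mm above the foot's underside on the scanner's z axis, same axes as the scanner. The head's two side faces are upright and parallel, 36 mm apart along the scanner's y: grip it there from above; the head's highest edge is 26 mm above this point, straight over it 28 mm of head
- scanner_window (a point): centre of the scanner's window, in the scanner's frame 28 mm ahead (+x) and 87 mm above the foot's underside; its x axis is the line of sight, 45 degrees below level when the scanner is upright. The scanner, held by the fingers with its foot lifted at least 10 mm off the bench, reads a label whose centre is 80 to 200 mm out along the line of sight and within 18 mm of that line to either side and up or down
- pad: fixed round brown cork pad, 120 mm across, 3 mm thick, on which the scanner stands at the start and must stand again. Origin: centre of its underside on the bench
- label (a point): centre of the white barcode label (50 x 60 mm, lying flat and facing up) on the low ledge at the jig's right side (-y side), 31 mm above the bench; axes as the jig
- jig: fixed grey clamshell test jig with a circuit board in it; base 170 x 240 x 60 mm, ledge 90 x 110 x 30 mm at its -y side (ledge centre 20 mm to -x and 165 mm to -y of the origin). Origin: centre of the base's underside; x horizontal, from the handle end towards the hinge; z up. The cover lies above it, hinged at the far (+x) edge
- hinge (a point): middle of the cover's hinge line, on the fixed jig: 75 mm to +x and 85 mm above the jig's origin; the hinge line runs along y. Axes as the jig
- cover (a joint): angle of the blue-framed clear cover: 0 lying closed and level over the base, growing as its handle end swings up and over towards +x, at most 1.9. The hinge is nearly free and the cover falls shut below its balance point and over backwards beyond it. The cover without the block is balanced about the hinge by its dark tail bar, so only the 0.45 kg block counts
- cover_handle (a point): middle of the orange round handle bar, 12 mm thick and 120 mm long along y, in the cover's plane 195 mm from the hinge line (at angle a: 195 cos a to -x of the hinge and 195 sin a above it). It can be pinched from above with fingers closing across it, and turns between the fingers as the cover swings. There is 55 mm of free space between the bar and the cover's front edge. Its axes turn with the cover
- block_mid (a point): centre of the red steel block (46 x 62 x 34 mm) clamped on rails on top of the cover: with the cover closed 50 mm above the hinge line and 40 to 85 mm to -x of it, a different place each time; it does not slide when the cover swings. The balance point is where this centre is straight above the hinge line (cover angle = atan(its -x distance / 50 mm when closed)). Its axes turn with the cover
- spray_can: spray can, 60 mm across, 170 mm tall, to be left alone; origin at the centre of its underside
- screwdriver: screwdriver lying on the bench, to be left alone; origin under its middle, x along it to the tip
- tub: open white tub, 90 mm across, 60 mm tall, to be left alone; origin at the centre of its underside
Mind the look-alikes: they are no part of the job. Of the things like the scanner, leave any that is green; of the rest the smaller one is meant. Of the things that look like the pad, the largest one is meant.

How it is judged (in metres and radians):
On the way, in this order (a step that is already met when the one before it is completed fails the run):
1. the lifted scanner, held still, is aimed at the label while the cover is still closed (x of label in the frame of scanner_window between 0.08 and 0.2 m and y of label in the frame of scanner_window between -0.018 and 0.018 m and z of label in the frame of scanner_window between -0.018 and 0.018 m and height (world z) of scanner above 0.01 m and contact force between the fingers and scanner above 0.5 N and linear speed of scanner below 0.03 m/s and value of joint cover below 0.1 rad), for 0.8 s.
2. the scanner stands upright on its pad, let go, the cover still closed (horizontal distance between scanner and pad below 0.04 m and height (world z) of scanner below 0.008 m and angle between scanner's own z axis and vertical below 0.1 rad and contact force between the fingers and scanner below 0.1 N and linear speed of scanner below 0.03 m/s and value of joint cover below 0.1 rad), for 0.2 s.
At the end, for the whole second after the job is handed in: The fingers still touch the cover and hold it at rest (under 0.05 rad/s) with the red block's centre within 8 mm of straight above the hinge line, for the last second; the scanner stands upright (within 0.1 rad) on its pad, its centre within 40 mm of the pad's, not touched (x of block_mid in the frame of hinge between -0.008 and 0.008 m and velocity of joint cover between -0.05 and 0.05 rad/s and contact force between the fingers and cover above 0.2 N and contact force between scanner and cover below 0.1 N and horizontal distance between scanner and pad below 0.04 m and height (world z) of scanner below 0.008 m and angle between scanner's own z axis and vertical below 0.1 rad and contact force between the fingers and scanner below 0.1 N); the arm keeps its last pose, push and grip.
It fails at once if the cover goes over backwards (block more than 35 mm beyond the hinge) (x of block_mid in the frame of hinge above 0.035 m).
It fails at once if a bystander is moved more than 30 mm (distance of any of spray_can, screwdriver, tub from where it was at the start of the episode above 0.03 m).
It also fails if it takes over 61 s, if anything falls off the work surface, if the arm or the gripper's body presses on something with over 40 N, if the wrist force passes 120 N, or if a joint passes its speed limit or range.

ROBOT

A 6-joint arm with a two-finger parallel gripper is mounted at the origin on the work surface. World frame = base frame: x ahead of the robot, y to its left, z up, the work surface at z = 0. Lengths are in mm, angles in rad, forces in N, time in s.
With the tool pointing down it reaches from about 300 to 775 mm from the base axis. Payload 14.6 kg.
Tool frame: the origin (TCP) lies between the finger pads; the fingertips stand 25 mm ahead of it and the grasp point (between the pads) lies 6 mm ahead of it; z points along the fingers, y is the line along which they close (so a half turn about z gives the same grasp; the last joint's range is limited). The gripper opens to 94 mm and grips with 3 to 60 N. Pads are 16 mm wide; open, the fingers measure 119 mm over their backs; the gripper's body (75 mm by 177 mm) begins 78 mm behind the grasp point.
Start: joints at [-1.278, 0.3, 1.521, -0, 1.321, -0.067], TCP at [193.64, -514.775, 230.446] pointing down, gripper open.
Joint ranges: [-3.03, 3.03], [-0.79, 2.21], [0.23, 2.52], [-1.04, 4.18], [0, 3.07], [-2.55, 2.55]. Speed limits (rad/s): [2.22, 2.22, 2.57, 3.14, 3.14, 3.14].

INTERFACE

Orientations are given as [roll, pitch, yaw] about the fixed x, y, z axes, in that order (R = Rz(yaw) Ry(pitch) Rx(roll)).
In Python, from cell import manip gives the robot as it stands. The module is installed in compiled form; this text tells all that it offers.
- The arm moves only by the tool step_arm, never from a script. Its argument "series" is one flat list of numbers, 5 for each row, row after row: the shift along the world's x, y, z in mm, then the turn about the world's z in rad, then the closure, from 0 (fully open) to 1 (shut). In form: [dx, dy, dz, spin, jaw, dx, dy, dz, spin, jaw, ...]. A call has 1 to 20 rows; each row shifts and turns the commanded pose from where the row before left it; what a row does not reach is not made up. A row lasts 1/8 s, in which the tool goes at most 62.5 mm and 10.7 degrees, less where a joint would pass 70% of its speed; a pose out of reach is approached as far as the arm can. A call is refused whole if a number of a shift passes 62.5 or a number of a turn 0.188, either way. A call with a gripper value outside its range is refused whole. The fingers move at their own pace and stop on an object; "squeeze" is the grip in N (left out, the last holds). Time passes only in rows, so rows that do not move let the fingers close. It gives the time, the measured TCP pose, the force, the opening and the grip force at its end, in the units of the state.
- manip.read_state(): the state, without advancing time (a new reading comes with each control period).
- manip.camera(name): name is "scene" or "top"; returns (picture, depth): 400x640x3 uint8, blue, green, red; 400x640 float32, mm along the optical axis (not along the pixel's ray), 0 where there is no reading.
- manip.camera_info(name): a dict with "fovy" (degrees; the focal length in pixels is half the picture's height over the tangent of half this angle, whatever the lens; pixels are square), "cx", "cy" (the principal point, pixels), "k1" (the pictures are not rectified: a ray, as slopes to the right and down, at radius r is drawn at 1 + k1 r^2 times it, then the intrinsics apply), "eye" and "orientation" of the camera in the world. Camera axes: x right, y down, z forward; pixel columns grow to the right and rows downward; lengths in mm; the calibration is good to about 2 mm. A picture is of the moment at which its call begins. camera_info takes no time and is no camera call.
- manip.sign_off(): hands the job in; it is judged then, once.
The state is a dict: "clock": time; "joints": joint angles; "qd": joint speeds; "effort": joint torques, N m; "eef_pos": TCP position; "eef_rot": TCP orientation; "wrist_force": force on the tool from outside, world axes, zero at the start; "moment": the same for the moment, N m; "finger_gap": finger opening in mm; "finger_force": force on a finger pad.
Only numpy, scipy, OpenCV 4.12 (cv2) and the standard library are available. Lean on these libraries where they do the work, as an engineer would, in place of code of your own. Each camera call takes 0.05 s, during which the arm holds its last target. There are 200 camera calls.

## Working session

There is one attempt and no reset: what is moved stays moved. The work goes in short steps, Python scripts to look and compute and a tool call to move; the robot and the scene stay as the last step left them, time stands still between calls to the robot, and variables do not carry over. Pictures are saved under pics/ and viewed, at most 10 in all, crops included, and the job is handed in when it is done.

Besides the shell and the picture viewer there is one more tool, called after ">>>" in YAML: its name, and indented under it one key for each argument. step_arm: Moves the arm, as the interface text tells. Its arguments: {"type":"object","properties":{"series":{"type":"array"},"squeeze":{"type":"number"}},"required":["series"]}

```bash
mkdir -p pics; cat > h.py <<'E'
import numpy as np, cv2
from cell import manip
from scipy.spatial.transform import Rotation as Ro
def shot(n):
    p,d=manip.camera(n); i=manip.camera_info(n); return p,d,i
def cam(i):
    f=200/np.tan(np.radians(i['fovy'])/2)
    o=np.array(i['orientation'],float)
    R=o if o.shape==(3,3) else Ro.from_euler('xyz',o).as_matrix()
    return f,R,np.array(i['eye'],float)
def ray(i,uv):
    f,R,e=cam(i); uv=np.atleast_2d(np.array(uv,float))
    K=np.array([[f,0,i['cx']],[0,f,i['cy']],[0,0,1]])
    s=cv2.undistortPointsIter(uv[:,None],K,np.array([i['k1'],0,0,0.]),None,None,(3,50,1e-9))[:,0]
    return np.c_[s,np.ones(len(s))],R,e
def plane(i,uv,z):
    s,R,e=ray(i,uv); w=s@R.T; return e+w*((z-e[2])/w[:,2])[:,None]
def pts(i,uv,dep):
    s,R,e=ray(i,uv); return e+(s*np.array(dep)[:,None])@R.T
def cloud(i,d,m=None):
    m=(d>0) if m is None else m&(d>0)
    v,u=np.nonzero(m); return pts(i,np.c_[u,v],d[v,u])
E
python3 - <<'E'
from h import *
for n in('scene','top'):
    p,d,i=shot(n); print(n,i); cv2.imwrite(f'pics/{n}0.png',p); np.savez(f'{n}0.npz',p=p,d=d)
print(manip.read_state())
E
```

```text
scene {'fovy': 43.478977978011436, 'cx': 323.0459411741854, 'cy': 191.8229507506232, 'k1': -0.1377302419368734, 'eye': array([1209.56523452,  445.73746528, 1139.80951165]), 'orientation': array([-2.45293882e+00,  1.05646071e-03,  2.13792424e+00])}
top {'fovy': 45.80719155954709, 'cx': 322.4334035502825, 'cy': 195.55655139046152, 'k1': 0.029924556035399223, 'eye': array([ 426.25484222,  -17.01424487, 1357.4904316 ]), 'orientation': array([-3.06541148, -0.02080725, -1.55276394])}
{'clock': 0.1, 'joints': array([-1.27762091e+00,  3.00397964e-01,  1.52151736e+00,  2.86592400e-05,
        1.32071802e+00, -6.65853480e-02]), 'qd': array([ 1.04431543e-03, -4.61422471e-04, -2.42810666e-03, -3.65034332e-04,
       -3.36815636e-04, -3.87928218e-05]), 'effort': array([-1.21598998e-03, -5.32650268e+01, -3.53293276e+01,  7.09125982e-02,
        2.34450441e-02, -4.58412785e-05]), 'eef_pos': array([ 193.576997  , -514.58040248,  229.95339574]), 'eef_rot': array([-3.14055612e+00, -9.69420891e-05,  3.59753609e-01]), 'wrist_force': array([-0.53939854, -0.24062546,  0.0240873 ]), 'moment': array([0.04358686, 0.02058448, 0.03258026]), 'finger_force': 0.0, 'finger_gap': 94.06458082131452}
```

View pics/scene0.png

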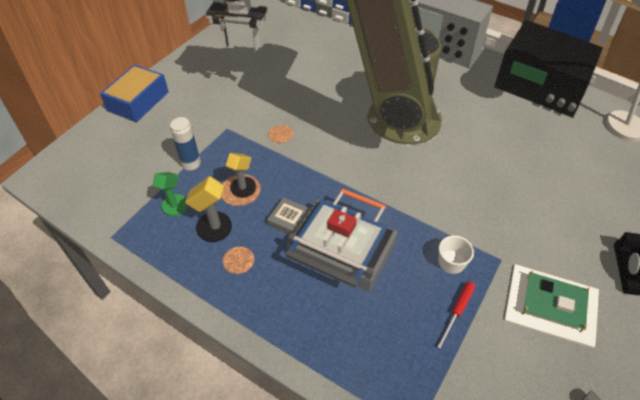

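View pics/top0.png

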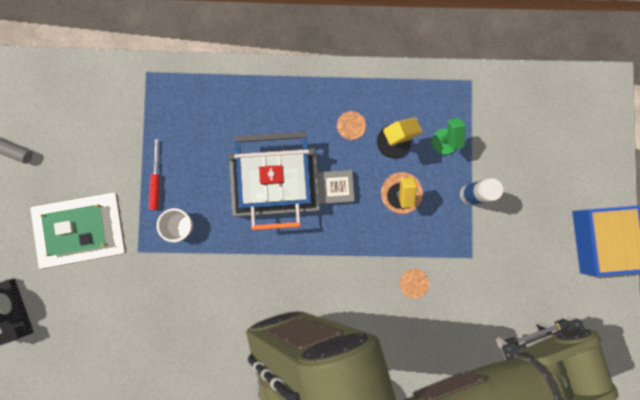

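The scene view shows yellow scanners at (238,172), standing on the large pad, and at (207,205), which is bigger and off any pad. The green one is at (170,195). In the top view the yellow ones are at (407,193) on the pad and at (402,132). The label is at (339,187), the handle at (275,226) and the block at (271,174). The small scanner on the large pad fits the description. I'll check it by measuring sizes and viewing a crop.

```bash
python3 - <<'E'
from h import *
T=np.load('top0.npz');S=np.load('scene0.npz')
it=manip.camera_info('top');is_=manip.camera_info('scene')
def blobs(p,lo,hi,n,amin=40):
    h=cv2.cvtColor(p,cv2.COLOR_BGR2HSV); m=cv2.inRange(h,lo,hi)
    k,l,st,c=cv2.connectedComponentsWithStats(m)
    return [(l==j,st[j],c[j]) for j in range(1,k) if st[j,4]>amin]
for nm,D,i in(('top',T,it),('scene',S,is_)):
    for cn,lo,hi in(('yellow',(20,150,90),(32,255,255)),('red',(0,170,60),(4,255,255)),('red2',(174,150,60),(180,255,255)),('orange',(5,150,150),(13,255,255)),('cork',(5,60,90),(18,170,240))):
        for m,st,c in blobs(D['p'],lo,hi,cn):
            if cn=='cork' and st[4]<80 or c[1]>330: continue
            if c[1]<30 or (nm=='scene' and c[0]<150):continue
            P=cloud(i,D['d'],m)
            if len(P)<10: continue
            print(nm,cn,st,c.round(1),'med',np.median(P,0).round(),'p2',np.percentile(P,2,0).round(),'p98',np.percentile(P,98,0).round())
a=cv2.resize(T['p'][90:240,220:500],None,fx=2.8,fy=2.8,interpolation=cv2.INTER_CUBIC)
cv2.imwrite('pics/crop1.png',a)
E
```

```text
top yellow [383 119  38  26 626] [401.2 131. ] med [ 685. -233.  179.] p2 [ 657. -286.  137.] p98 [ 719. -198.  201.]
top yellow [399 178  17  30 449] [407.2 192.3] med [ 533. -261.  137.] p2 [ 498. -281.  100.] p98 [ 570. -245.  157.]
top red [260 166  23  18 257] [271.  174.7] med [569.  89. 152.] p2 [550.  66. 147.] p98 [590. 120. 157.]
top red [150 175   9  34 227] [154.  191.8] med [529. 428.  23.] p2 [487. 420.  18.] p98 [575. 438.  31.]
top orange [252 223  48   6 156] [275.4 225.7] med [440.  81.  90.] p2 [433.  22.  85.] p98 [448. 141.  95.]
top cork [337 111  29  29 645] [351. 125.] med [ 737. -123.    3.] p2 [ 700. -160.   -3.] p98 [774. -85.   9.]
top cork [381 172  42  42 645] [399.6 191.6] med [ 549. -258.    3.] p2 [ 487. -327.   -3.] p98 [ 600. -215.   16.]
top cork [399 268  31  31 725] [413.9 283.2] med [ 286. -308.    2.] p2 [ 248. -346.   -4.] p98 [ 324. -269.    8.]
scene yellow [227 154  23  16 296] [237.7 161.6] med [ 551. -250.  138.] p2 [ 512. -276.   99.] p98 [ 573. -245.  157.]
scene yellow [186 177  38  34 759] [204.7 194. ] med [ 704. -230.  171.] p2 [ 66
[... 384 characters left out ...]

scene orange [342 190  43  18 139] [362.7 198.5] med [443.  82.  89.] p2 [436.  25.  83.] p98 [450. 140.  94.]
scene cork [ 590    0   50   84 2047] [621.8  45.3] med [-1064.   589.  -108.] p2 [-1357.   464.  -211.] p98 [-991.  702.  167.]
scene cork [268 124  26  20 400] [280.3 133.4] med [ 287. -308.    2.] p2 [ 245. -350.   -4.] p98 [ 327. -269.    8.]
scene cork [221 175  40  31 542] [238.4 192.5] med [ 565. -262.    4.] p2 [ 490. -327.   -1.] p98 [ 602. -215.   17.]
scene cork [341 189  44  20 115] [363.8 199. ] med [442.  87.  89.] p2 [387.  18.   0.] p98 [451. 143.  95.]
scene cork [223 247  31  27 667] [238.  259.7] med [ 739. -123.    3.] p2 [ 701. -161.   -2.] p98 [776. -86.   8.]
```

View pics/crop1.png

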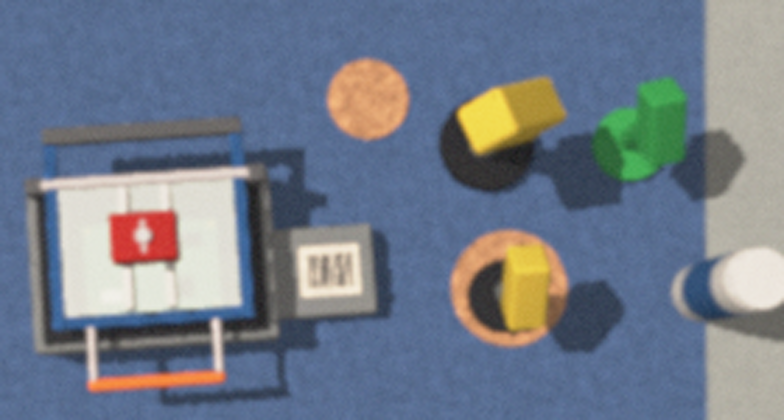

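The crop shows the small yellow scanner at crop (525,288), standing on the largest pad with its head along world x. The label is at crop (328,270), the block at (143,237) and the handle at (155,381). Next I measure poses accurately.

```bash
python3 - <<'E'
from h import *
from scipy.optimize import least_squares
D={n:np.load(n+'0.npz') for n in('top','scene')}; I={n:manip.camera_info(n) for n in D}
box={'top':(370,165,430,220),'scene':(215,145,268,210)}
lab={'top':(325,172,355,202),'scene':(270,198,310,228)}
Y=[]
for n in D:
    p,d,i=D[n]['p'],D[n]['d'],I[n]; h=cv2.cvtColor(p,cv2.COLOR_BGR2HSV)
    C=np.zeros(d.shape,bool); b=box[n]; C[b[1]:b[3],b[0]:b[2]]=1
    y=cv2.inRange(h,(20,150,90),(32,255,255))>0
    Y.append(cloud(i,d,y&C))
    ck=(cv2.inRange(h,(3,50,70),(19,190,255))>0)&C
    v,u=np.nonzero(ck); P=plane(i,np.c_[u,v],3)
    hull=cv2.convexHull(P[:,:2].astype(np.float32))[:,0]
    (cx,cy),r=cv2.minEnclosingCircle(hull); 
    f=least_squares(lambda q:np.hypot(hull[:,0]-q[0],hull[:,1]-q[1])-60,[cx,cy],loss='soft_l1',f_scale=2)
    print(n,'pad',cx,cy,r,f.x,f.cost)
    bl=(p.max(2)<60)&C; v,u=np.nonzero(bl); P=plane(i,np.c_[u,v],15)
    P=P[np.hypot(*(P[:,:2]-f.x).T)<50]
    hull=cv2.convexHull(P[:,:2].astype(np.float32))[:,0]
    g=least_squares(lambda q:np.hypot(hull[:,0]-q[0],hull[:,1]-q[1])-38,f.x,loss='soft_l1',f_scale=2)
    print(n,'foot',len(P),g.x,g.cost,len(hull))
    # label
    C[:]=0;b=lab[n];C[b[1]:b[3],b[0]:b[2]]=1
    w=((p.min(2)>150)&C).astype(np.uint8)
    k,l,st,c=cv2.connectedComponentsWithStats(w); j=1+np.argmax(st[1:,4])
    v,u=np.nonzero(l==j);P=plane(i,np.c_[u,v],31); print(n,'label',st[j],cv2.minAreaRect(P[:,:2].astype(np.float32)), 'z',np.median(cloud(i,d,l==j),0))
    m=(cv2.inRange(h,(5,150,150),(13,255,255))>0); v,u=np.nonzero(m)
    P=plane(i,np.c_[u,v],89); P=P[(abs(P[:,0]-442)<40)&(abs(P[:,1]-80)<90)]
    print(n,'handle',cv2.minAreaRect(P[:,:2].astype(np.float32)),P.mean(0))
    m=(cv2.inRange(h,(0,170,60),(4,255,255))>0)|(cv2.inRange(h,(176,170,60),(180,255,255))>0)
    Q=cloud(i,d,m); Q=Q[(abs(Q[:,0]-570)<60)&(abs(Q[:,1]-90)<60)]
    print(n,'block z',np.percentile(Q[:,2],[2,50,98]))
    v,u=np.nonzero(m);P=plane(i,np.c_[u,v],152);P=P[(abs(P[:,0]-570)<60)&(abs(P[:,1]-90)<60)]
    print(n,'block',cv2.minAreaRect(P[:,:2].astype(np.float32)),P.min(0),P.max(0))
Y=np.vstack(Y);np.save('Y.npy',Y)
for x in range(490,585,8):
    q=Y[abs(Y[:,0]-x)<4]
    if len(q): print(x,len(q),np.percentile(q[:,1],[3,50,97]).round(),np.percentile(q[:,2],[3,50,97]).round())
E
```

```text
top pad 543.7693481445312 -270.6475524902344 60.247833251953125 [ 543.62492093 -270.24034592] 6.866690042267648
top foot 141 [ 535.81902504 -273.51236064] 89.9332579658568 16
top label [326 176  24  21 407] ((555.8778076171875, -84.77392578125), (56.59465026855469, 64.92340087890625), 1.1672389507293701) z [555.39185077 -85.95831901  30.60148481]
top handle ((440.5725402832031, 82.06468200683594), (9.301267623901367, 125.431884765625), 4.611869812011719) [440.5690701   82.31554441  89.        ]
top block z [146.99810737 152.01033499 156.94412203]
top block ((569.856689453125, 92.23204803466797), (41.098114013671875, 54.97726821899414), 5.0740437507629395) [547.93050669  63.55808399 152.        ] [592.49558414 120.49813041 152.        ]
scene pad 513.3807373046875 -308.6517333984375 108.18602752685547 [ 543.83732756 -272.60131052] 824.5542666232411
scene foot 259 [ 541.07168078 -265.13733531] 75.4435348086142 24
scene label [276 203  26  21 181] ((556.1082153320312, -85.16405487060547), (51.27206802368164, 61.57994079589844), 4.5219035148620605) z [559.13323801 -82.38780601  31.254063
[... 191 characters left out ...]
.81360855 156.27517552]
scene block ((580.6221313476562, 96.11565399169922), (53.4898796081543, 58.00560760498047), 6.297355651855469) [553.70589676  65.5813649  152.        ] [609.38859109 126.03133048 152.        ]
498 33 [-282. -264. -251.] [105. 109. 114.]
506 50 [-283. -263. -249.] [ 97. 116. 122.]
514 63 [-281. -255. -248.] [ 99. 122. 132.]
522 81 [-281. -255. -248.] [ 92. 131. 139.]
530 81 [-279. -252. -247.] [101. 139. 146.]
538 79 [-277. -250. -246.] [109. 146. 155.]
546 90 [-276. -254. -245.] [112. 154. 159.]
554 105 [-277. -255. -244.] [117. 150. 159.]
562 90 [-276. -258. -244.] [129. 143. 153.]
570 66 [-275. -262. -247.] [130. 137. 143.]
578 3 [-271. -267. -257.] [132. 135. 137.]
```

The head's ridge is at x≈550 and its nose points to −x, with its centre at about (537,−263,118), so it looks along yaw ≈ π+0.09. The label is at (556,−85,31). The jig is yawed about +0.087, the hinge is at about (636,99,85) and the block is about 66 mm from it. Sizes and heights agree with the description, so I start moving.

>>> step_arm:
  series: [43,31.5,0,-0.09,0,43,31.5,0,-0.09,0,43,31.5,0,-0.09,0,43,31.5,0,0,0,43,31.5,0,0,0,43,31.5,0,0,0,43,31.5,0,0,0,43,31.5,0,0,0,0,0,-30,0,0,0,0,-20,0,0,0,0,0,0,0]
  squeeze: 25

```text
clock: 1.48
eef_pos: [537.1, -262.4, 178.9]
eef_rot: [-3.14, 0.003, 0.09]
wrist_force: [0.4, 0.1, -0.0]
finger_gap: 94.3
finger_force: 0.0
```

```bash
python3 - <<'E'
from h import *
p,d,i=shot('scene'); a=cv2.resize(p[60:260,130:400],None,fx=2.9,fy=2.9,interpolation=cv2.INTER_CUBIC); cv2.imwrite('pics/s1.png',a)
s=manip.read_state(); print(s['clock'],s['eef_pos'],s['eef_rot'])
E
```

```text
1.525 [ 537.51469025 -262.73667465  180.29662047] [-3.14098474e+00  8.60168187e-04  8.97456030e-02]
```

View pics/s1.png

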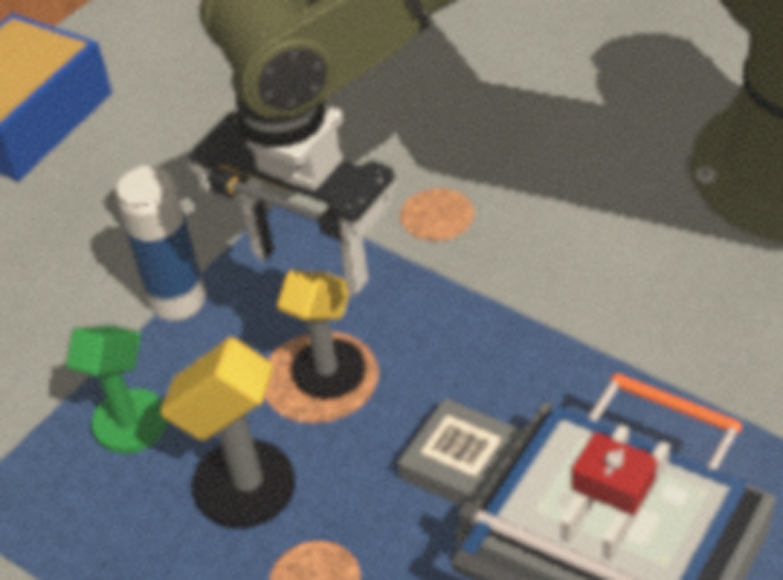

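The fingers (crop 262,235 and 355,265) straddle the small yellow head (315,295), centred on it. I descend and grip.

>>> step_arm:
  series: [0,0,-30,0,0,0,0,-25,0,0,0,0,0,0,0,0,0,0,0,1,0,0,0,0,1,0,0,0,0,1,0,0,0,0,1,0,0,0,0,1,0,0,0,0,1]
  squeeze: 25

```text
clock: 2.65
eef_pos: [537.7, -262.9, 125.5]
eef_rot: [3.141, -0.0, 0.09]
wrist_force: [0.6, -1.1, -0.0]
finger_gap: 37.3
finger_force: 0.7
```

>>> step_arm:
  series: [0,0,0,0,1,0,0,0,0,1,0,0,5,0,1,0,0,10,0,1,0,0,20,0,1,0,0,25,0,1,0,0,20,0,1,0,0,0,0,1,0,0,0,0,1]

```text
clock: 3.78
eef_pos: [537.4, -262.7, 204.8]
eef_rot: [-3.141, 0.001, 0.09]
wrist_force: [-0.8, 0.4, -3.1]
finger_gap: 35.8
finger_force: 25.0
```

```bash
python3 - <<'E'
from h import *
out=[]
for n,b in(('scene',(200,100,300,230)),('top',(360,140,440,230))):
    p,d,i=shot(n); out.append(cv2.resize(p[b[1]:b[3],b[0]:b[2]],(390,500),interpolation=cv2.INTER_CUBIC))
    h=cv2.cvtColor(p,cv2.COLOR_BGR2HSV); C=np.zeros(d.shape,bool); C[b[1]:b[3],b[0]:b[2]]=1
    # cork pad now
    m=(cv2.inRange(h,(3,50,70),(19,190,255))>0)&C
    v,u=np.nonzero(m);P=plane(i,np.c_[u,v],3);P=P[np.hypot(P[:,0]-544,P[:,1]+270.5)<70]
    print(n,'pad',cv2.minAreaRect(P[:,:2].astype(np.float32)))
    F=cloud(i,d,(p.max(2)<60)&C); F=F[(F[:,2]>65)&(F[:,2]<100)&(np.hypot(F[:,0]-537,F[:,1]+263)<60)]
    if len(F)>5: print('foot',len(F),np.percentile(F,[2,50,98],0).round())
cv2.imwrite('pics/lift.png',np.hstack(out)); print(manip.read_state()['eef_pos'])
E
```

```text
scene pad ((546.256103515625, -267.2738952636719), (111.86588287353516, 115.82884216308594), 39.953880310058594)
foot 301 [[ 505. -293.   88.]
 [ 546. -253.   95.]
 [ 571. -227.   99.]]
top pad ((541.8320922851562, -258.5684814453125), (99.61830139160156, 97.83634948730469), 34.650421142578125)
[ 537.34134018 -262.62768931  204.48068862]
```

View pics/lift.png

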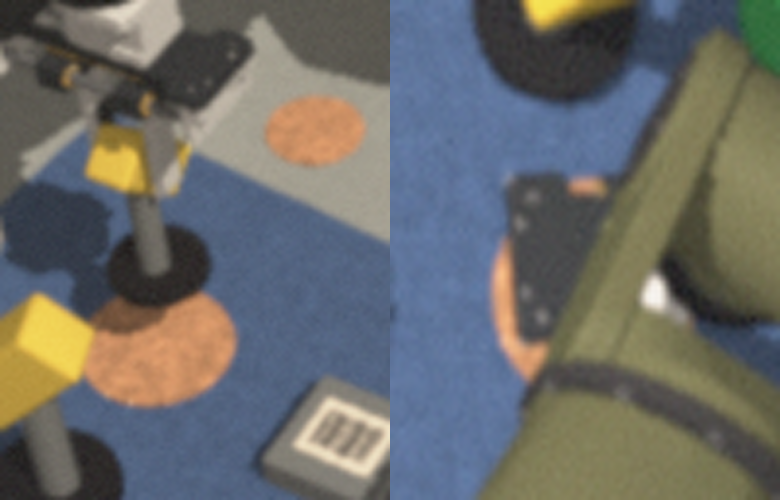

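The scanner is held upright. Its foot is at scene-crop (158,265), clear of the pad at (160,345), and its origin is at TCP xy with z = TCP − 122. I move to the aiming pose, whose origin is about (682,−74,43).

>>> step_arm:
  series: [0,40,0,0,1,0,45,0,0,1,0,45,0,0,1,0,41,0,0,1,36,6,0,0,1,40,6,0,0,1,40,6,0,0,1,29,0,-10,0,1,0,0,-20,0,1,0,0,-10,0,1,0,0,0,0,1,0,0,0,0,1]

```text
clock: 5.38
eef_pos: [682.8, -73.9, 166.5]
eef_rot: [3.141, -0.001, 0.09]
wrist_force: [0.1, -0.1, -1.9]
finger_gap: 35.6
finger_force: 25.0
```

```bash
python3 - <<'E'
from h import *
p,d,i=shot('scene'); b=(200,120,400,270)
cv2.imwrite('pics/aim.png',cv2.resize(p[b[1]:b[3],b[0]:b[2]],None,fx=4,fy=4,interpolation=cv2.INTER_CUBIC))
F=cloud(i,d,p.max(2)<60); F=F[(F[:,2]>35)&(F[:,2]<70)&(np.hypot(F[:,0]-682,F[:,1]+74)<60)]
print('foot',len(F),np.percentile(F,[2,50,98],0).round(),manip.read_state()['eef_pos'],manip.read_state()['wrist_force'])
E
```

```text
foot 434 [[ 650. -108.   48.]
 [ 690.  -65.   56.]
 [ 717.  -38.   60.]] [682.83266663 -73.87826851 166.56679519] [-0.70442192  0.42213292 -2.2951563 ]
```

View pics/aim.png

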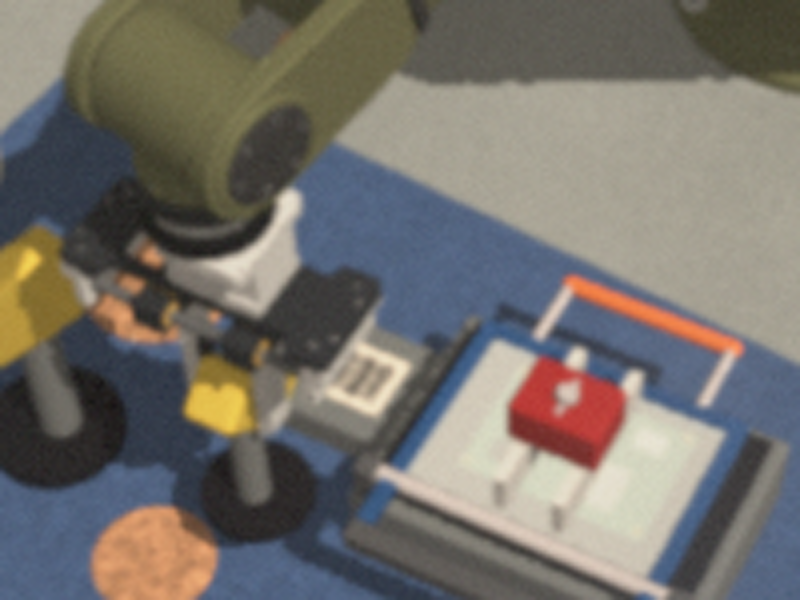

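The scanner is upright with its foot at about (683,−73,44), looking at the label at crop (370,378). That matches the plan, so I hold it and then carry it back.

>>> step_arm:
  series: [0,0,0,0,1,0,0,0,0,1,0,0,0,0,1,0,0,0,0,1,0,0,0,0,1,0,0,0,0,1,0,0,0,0,1,0,0,0,0,1,0,0,0,0,1,0,0,0,0,1]

```text
clock: 6.68
eef_pos: [682.6, -73.7, 165.4]
eef_rot: [-3.142, 0.0, 0.09]
wrist_force: [-0.8, -0.8, -3.4]
finger_gap: 35.9
finger_force: 25.0
```

>>> step_arm:
  series: [0,0,20,0,1,-30,0,20,0,1,-40,-6,0,0,1,-40,-6,0,0,1,-33,-6,0,0,1,0,-41,0,0,1,0,-45,0,0,1,0,-47,0,0,1,0,-44,0,0,1,0,0,-30,0,1,0,0,-25,0,1,0,0,-15,0,1,0,0,0,0,1,0,0,0,0,1]

```text
clock: 8.43
eef_pos: [540.1, -268.9, 136.6]
eef_rot: [3.141, -0.001, 0.09]
wrist_force: [-0.2, 0.4, -2.8]
finger_gap: 35.8
finger_force: 25.0
```

>>> step_arm:
  series: [0,0,-6,0,1,0,0,-3,0,1,0,0,-1,0,1,0,0,-1,0,1,0,0,0,0,1,0,0,0,0,1]

```text
clock: 9.18
eef_pos: [539.8, -268.8, 125.3]
eef_rot: [3.141, -0.001, 0.09]
wrist_force: [-2.2, 1.9, 5.7]
finger_gap: 35.7
finger_force: 25.0
```

It has touched down, so I release and rise.

>>> step_arm:
  series: [0,0,0,0,0.4,0,0,0,0,0,0,0,0,0,0,0,0,0,0,0,0,0,0,0,0,0,0,0,0,0,0,0,0,0,0,0,0,0,0,0,0,0,30,0,0,0,0,40,0,0,0,0,50,0,0,0,0,0,0,0]

```text
clock: 10.68
eef_pos: [540.6, -269.3, 248.6]
eef_rot: [3.138, -0.006, 0.09]
wrist_force: [-0.1, 0.3, -0.0]
finger_gap: 93.9
finger_force: 0.0
```

```bash
python3 - <<'E'
from h import *
p,d,i=shot('scene'); b=(200,110,300,230)
h=cv2.cvtColor(p,cv2.COLOR_BGR2HSV);C=np.zeros(d.shape,bool); C[140:215,215:270]=1
Y=cloud(i,d,(cv2.inRange(h,(20,150,90),(32,255,255))>0)&C); Y=Y[np.hypot(Y[:,0]-540,Y[:,1]+268)<60]
print(np.percentile(Y,[2,50,98],0).round())
F=cloud(i,d,(p.max(2)<60)&C); F=F[(F[:,2]<30)&(np.hypot(F[:,0]-540,F[:,1]+268)<50)]
print(np.percentile(F,[2,50,98],0).round())
E
```

```text
[[ 513. -279.   98.]
 [ 552. -254.  138.]
 [ 574. -249.  157.]]
[[ 509. -300.   11.]
 [ 548. -260.   15.]
 [ 572. -235.   20.]]
```

The scanner stands at about (540.5,−268), upright on the pad and let go. Next is the handle, with the jaw partly closed to fit the gap there.

>>> step_arm:
  series: [-11,39,0,0.174,0,-11,39,0,0.174,0.3,-11,39,0,0.174,0.68,-11,39,0,0.174,0.68,-11,39,0,0.174,0.68,-11,39,0,0.174,0.68,-11,39,0,0.174,0.68,-11,39,0,0.174,0.68,-11,39,0,0.174,0.68,0,0,-50,0,0.68,0,0,-40,0,0.68,0,0,0,0,0.68,0,0,0,0,0.68]
  squeeze: 20

```text
clock: 12.35
eef_pos: [441.1, 82.2, 155.4]
eef_rot: [3.141, -0.0, 1.656]
wrist_force: [0.6, 0.5, -0.4]
finger_gap: 30.4
finger_force: 0.0
```

```bash
python3 - <<'E'
from h import *
p,d,i=shot('scene'); b=(280,100,440,220)
cv2.imwrite('pics/hnd.png',cv2.resize(p[b[1]:b[3],b[0]:b[2]],None,fx=5,fy=5,interpolation=cv2.INTER_CUBIC))
s=manip.read_state();print(s['eef_pos'],s['eef_rot'],s['joints'],s['finger_gap'])
E
```

```text
[441.28229822  82.19894426 155.79010269] [ 3.13984997e+00 -2.32831886e-05  1.65560084e+00] [ 1.02538264e-01  1.56860109e-01  1.88297835e+00 -8.55374887e-06
  1.10001137e+00  1.77376400e-02] 29.929169680579665
```

View pics/hnd.png

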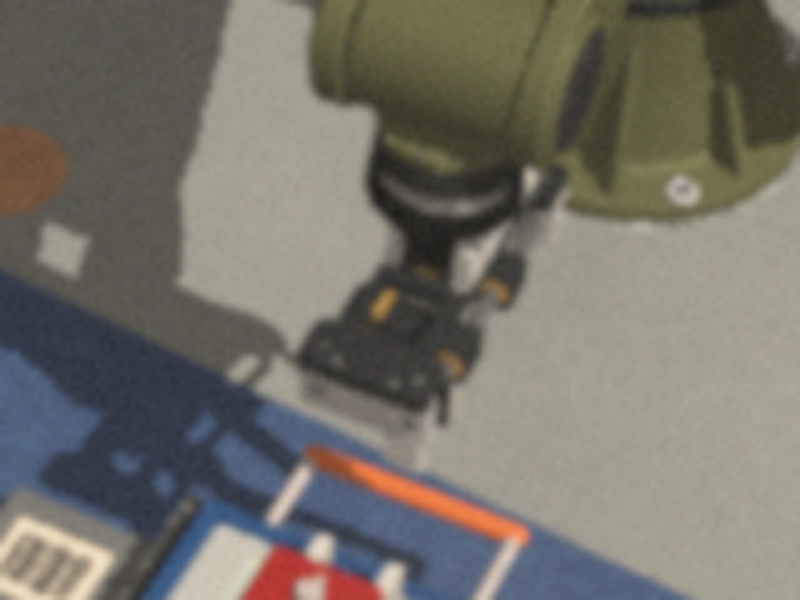

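The fingers (crop 415,440) stand over the middle of the orange bar. I descend and pinch.

>>> step_arm:
  series: [0,0,-30,0,0.68,0,0,-24,0,0.68,0,0,-10,0,0.68,0,0,0,0,0.68,0,0,0,0,1,0,0,0,0,1,0,0,0,0,1,0,0,0,0,1,0,0,0,0,1]
  squeeze: 20

```text
clock: 13.52
eef_pos: [440.5, 82.2, 91.1]
eef_rot: [-3.141, 0.0, 1.656]
wrist_force: [-5.5, -1.0, 7.6]
finger_gap: 11.6
finger_force: 20.0
```

>>> step_arm:
  series: [0.6,0.1,15.6,0,1,1.9,0.2,15.5,0,1,3.1,0.3,15.3,0,1,4.3,0.4,14.9,0,1,5.5,0.5,14.6,0,1,0,0,0,0,1,0,0,0,0,1]

```text
clock: 14.4
eef_pos: [454.7, 83.5, 166.3]
eef_rot: [-3.138, 0.0, 1.656]
wrist_force: [-11.4, -2.3, 3.8]
finger_gap: 11.0
finger_force: 20.0
```

>>> step_arm:
  series: [5,0.5,14.2,0,1,7.8,0.7,13.5,0,1,8.8,0.8,12.9,0,1,9.8,0.8,12.1,0,1,10.7,0.9,11.3,0,1,0,0,0,0,1,0,0,0,0,1]

```text
clock: 15.28
eef_pos: [497.7, 87.3, 232.7]
eef_rot: [-3.141, 0.0, 1.656]
wrist_force: [-16.8, -4.1, 15.9]
finger_gap: 11.2
finger_force: 20.0
```

```bash
python3 - <<'E'
from h import *
out=[]
for n in('scene','top'):
    p,d,i=shot(n); b=(290,140,450,300) if n=='scene' else (200,110,360,270)
    out.append(cv2.resize(p[b[1]:b[3],b[0]:b[2]],(400,400),interpolation=cv2.INTER_CUBIC))
    h=cv2.cvtColor(p,cv2.COLOR_BGR2HSV)
    m=(cv2.inRange(h,(0,150,50),(4,255,255))>0)|(cv2.inRange(h,(176,150,50),(180,255,255))>0)
    Q=cloud(i,d,m); Q=Q[(abs(Q[:,0]-610)<80)&(abs(Q[:,1]-93)<60)&(Q[:,2]>100)]
    if len(Q)<20: print(n,len(Q)); continue
    np.save(f'Q_{n}.npy',Q)
    c=Q.mean(0); u,s,vt=np.linalg.svd(Q-c,full_matrices=False); print(n,len(Q),c.round(1),'norm',vt[2].round(3),s.round(),np.percentile(Q,[2,50,98],0).round())
cv2.imwrite('pics/up.png',np.hstack(out)); s=manip.read_state(); print(s['eef_pos'],s['wrist_force'],s['finger_gap'])
E
```

```text
scene 410 [634.5 102.1 178.7] norm [-0.675 -0.082 -0.733] [383. 276.  53.] [[617.  72. 163.]
 [634. 106. 179.]
 [652. 129. 193.]]
top 283 [628.9  95.7 182.1] norm [-0.58  -0.011 -0.815] [319. 236.  70.] [[611.  68. 163.]
 [627.  91. 185.]
 [652. 127. 193.]]
[497.64357019  87.3094394  232.61569921] [-16.05307988  -2.79584216  17.58162454] 11.572467649806658
```

View pics/up.png

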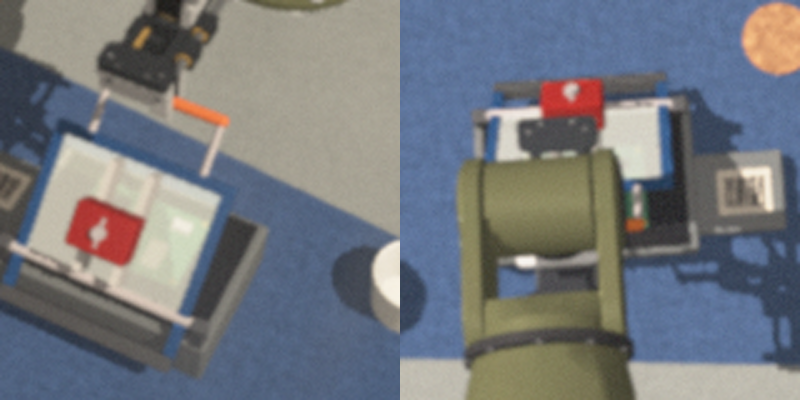

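The cover is held at about 0.81 rad, with the block at scene-crop (105,230) and the pale hinge rod running from (10,245) to (190,320). I measure the hinge line's x from the rod, because the arm and vision estimates (631 to 636) differ slightly.

```bash
python3 - <<'E'
from h import *
yaw=.087; ux=np.array([np.cos(yaw),np.sin(yaw)]); uy=np.array([-ux[1],ux[0]]); o=np.array([442,82.3])
p,d,i=shot('scene'); np.savez('up.npz',p=p,d=d)
def proj(i,X):
    f,R,e=cam(i); K=np.array([[f,0,i['cx']],[0,f,i['cy']],[0,0,1]])
    rv=cv2.Rodrigues(R.T)[0]
    return cv2.projectPoints(np.array(X,float),rv,-R.T@e,K,np.array([i['k1'],0,0,0.]))[0][:,0]
L=np.load('top0.npz')['p'];S0=np.load('scene0.npz')['p']
def prof(p,i,z):
    g=p.astype(float).sum(2); r=[]
    for s in np.arange(170,224,2.):
        X=[np.r_[o+s*ux+t*uy,z] for t in range(-75,-20,3)]+[np.r_[o+s*ux+t*uy,z] for t in range(25,75,3)]
        uv=proj(i,X).astype(np.float32); r.append((s,np.median(cv2.remap(g.astype(np.float32),uv[:,0],uv[:,1],1))))
    return np.array(r)
a=prof(L,manip.camera_info('top'),85);b=prof(S0,manip.camera_info('scene'),85);c=prof(p,manip.camera_info('scene'),85)
for x in zip(a,b,c): print(x[0][0],*(round(q[1]) for q in x))
E
```

```text
170.0 658 561 551
172.0 658 560 552
174.0 659 559 552
176.0 658 559 554
178.0 658 560 553
180.0 660 561 553
182.0 659 557 555
184.0 654 551 555
186.0 640 543 562
188.0 610 548 566
190.0 595 564 567
192.0 613 574 571
194.0 637 562 571
196.0 630 522 534
198.0 575 451 462
200.0 467 349 358
202.0 342 250 255
204.0 248 208 211
206.0 216 232 239
208.0 210 289 297
210.0 217 332 343
212.0 233 352 362
214.0 267 353 363
216.0 307 337 348
218.0 331 306 317
220.0 339 271 280
222.0 343 249 257
```

>>> step_arm:
  series: [4.5,0.4,5,0,1,5,0.4,5,0,1,5,0.5,5,0,1,0,0,0,0,1,0,0,0,0,1,0,0,0,0,1]

```text
clock: 16.18
eef_pos: [512.7, 88.6, 246.3]
eef_rot: [3.141, 0.0, 1.656]
wrist_force: [-6.5, -3.2, 7.3]
finger_gap: 10.9
finger_force: 20.0
```

```bash
python3 - <<'E'
from h import *
ux=np.array([np.cos(.087),np.sin(.087)]); o=np.array([442,82.3])
def red(p,d,i,zr):
    h=cv2.cvtColor(p,cv2.COLOR_BGR2HSV)
    m=(cv2.inRange(h,(0,150,50),(4,255,255))>0)|(cv2.inRange(h,(176,150,50),(180,255,255))>0)
    Q=cloud(i,d,m); return Q[(abs(Q[:,0]-610)<80)&(abs(Q[:,1]-93)<60)&(Q[:,2]>zr)]
def sz(Q): return np.c_[(Q[:,:2]-o)@ux-194, Q[:,2]-85]
i=manip.camera_info('scene')
Z=np.load('scene0.npz');U=np.load('up.npz'); Qs=[]
for k in range(6):
    p,d,_=shot('scene'); Qs.append(red(p,d,i,100))
def show(n,q):
    c=np.median(q,0); x=q-q.mean(0); w,v=np.linalg.eigh(x.T@x); nn=v[:,0]*np.sign(v[1,0])
    t=v[:,1]; e=x@t
    print(n,len(q),'med',c.round(1),'mean',q.mean(0).round(1),'angle',np.arctan2(nn[0],nn[1]).round(3),'ext',np.percentile(q,[2,98],0).round(1).tolist())
show('closed',sz(red(Z['p'],Z['d'],i,145))); show('up1',sz(red(U['p'],U['d'],i,100))); show('now',sz(np.vstack(Qs)))
# cover-plane angle from bluish frame/white panel points between hinge and handle
for n,p_,d_ in(('up1',U['p'],U['d']),('now',p,d)):
    h=cv2.cvtColor(p_,cv2.COLOR_BGR2HSV); Q=cloud(i,d_,cv2.inRange(h,(5,150,120),(15,255,255))>0); Q=Q[(abs(Q[:,0]-510)<50)&(abs(Q[:,1]-90)<80)&(Q[:,2]>150)]
    if len(Q)>5:
        q=sz(Q); c=np.median(q,0); print(n,'bar',len(Q),c.round(1),np.hypot(*c).round(1),np.arctan2(c[1],-c[0]).round(3))
s=manip.read_state(); print(s['eef_pos'],s['wrist_force'],s['finger_gap'],s['clock'])
E
```

```text
closed 299 med [-56.7  66.7] mean [-58.2  66.7] angle 0.039 ext [[-81.6, 60.8], [-40.1, 71.2]]
up1 415 med [-1.3 94.3] mean [-0.6 93.9] angle 0.744 ext [[-18.7, 76.9], [16.8, 108.6]]
now 2595 med [ 6.7 96.1] mean [ 7.1 94.3] angle 0.791 ext [[-14.3, 75.4], [24.1, 109.6]]
up1 bar 79 [-135.1  142.7] 196.5 0.813
now bar 81 [-119.   156.4] 196.5 0.92
[512.66042281  88.64132809 246.31758377] [-6.55022263 -3.48971702  7.95030462] 11.152732479787721 16.475
```

```bash
python3 - <<'E'
from h import *
ux=np.array([np.cos(.087),np.sin(.087)]); o=np.array([442,82.3])
def red(p,d,i):
    h=cv2.cvtColor(p,cv2.COLOR_BGR2HSV)
    m=(cv2.inRange(h,(0,120,40),(6,255,255))>0)|(cv2.inRange(h,(174,120,40),(180,255,255))>0)
    Q=cloud(i,d,m); return Q[(abs(Q[:,0]-610)<80)&(abs(Q[:,1]-93)<60)&(Q[:,2]>110)]
def cov(Q,a):
    s=(Q[:,:2]-o)@ux-194; z=Q[:,2]-85; return np.c_[s*np.cos(a)-z*np.sin(a),s*np.sin(a)+z*np.cos(a)]
B={n:red(*[np.load(n+'0.npz')[k] for k in'pd'],manip.camera_info(n)) for n in('top','scene')}
N={n:np.vstack([red(*shot(n)) for _ in range(5)]) for n in('top','scene')}
for nm,X,a in(('closed',B,0),('now',N,.92)):
    for n in X:
        q=cov(X[n],a); t=q[q[:,1]>60]; l=q[q[:,1]<55]
        hi,e=np.histogram(t[:,0],np.arange(-110,-19,5))
        print(nm,n,'top h',np.median(t[:,1]).round(1),'x',np.percentile(t[:,0],[1,50,99]).round(1),hi,'| low x',len(l),np.median(l[:,0]).round(1) if len(l) else '')
E
```

```text
closed top top h 66.9 x [-86.4 -65.6 -43.1] [ 0  0  0  0 18 45 40 40 33 30 34 34 43 20  0  0  0  0] | low x 0 
closed scene top h 66.8 x [-83.1 -58.4 -39.8] [ 0  0  0  0  1 28 36 25 41 30 32 42 37 65  5  0  0  0] | low x 89 -41.5
now top top h 64.6 x [-243.5  -74.8  -45.7] [  0   0   0  15 129 140 109 100  91  81  82  73  45   5   0   0   0   0] | low x 91 -87.4
now scene top h 64.3 x [-89.3 -68.3 -44.4] [  0   0   0   4 258 250 229 217 188 195 201 226 240  38   0   0   0   0] | low x 289 -88.1
```

The block centre is between −2 and +0.4 mm of straight above the hinge line by both estimates, against a limit of 8 mm, and the cover is at rest in the grip. I hand it in.

```bash
python3 - <<'E'
from h import *
s=manip.read_state(); print(s['clock'],s['eef_pos'],abs(s['qd']).max(),s['finger_force'],s['finger_gap'])
print(manip.sign_off())
E
```

```text
16.975 [512.65000005  88.65053263 246.31066084] 0.0007822492148237958 20.00222146511078 11.402607443301386
the job is handed in; nothing more can be done
None
```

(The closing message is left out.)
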